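# Cover the beaker, then open the push-and-turn reagent bottle

## Robot

A 6-joint arm with a two-finger parallel gripper is mounted at the origin on a cart in front of the work surface, level with it; the furniture and walls round the work are solid. World frame = base frame: x ahead of the robot, y to its left, z up, the work surface at z = 0. Lengths are in mm, angles in rad, forces in N, time in s.
With the tool pointing down it reaches from about 350 to 775 mm from the base axis. Payload 5.5 kg.
Tool frame: the origin (TCP) lies on the centre line of the jaws, within the pads' length; the fingertips stand 14 mm ahead of it and the grasp point (between the pads) lies 5 mm behind it; z points along the fingers, y is the direction in which the jaws open and shut (so a half turn about z gives the same grasp; the last joint's range is limited). The gripper opens to 85 mm and grips with 20 to 120 N. Pads are 22 mm wide; open, the fingers measure 114 mm over their backs; the gripper's body (76 mm by 85 mm) begins 54 mm behind the grasp point. The pads swing forward as they close: fully open they stand 13 mm farther back than shut.
Start: joints at [-1.257, 0.313, 0.046, 1.304, 0, 1.431], TCP at [252.073, -516.846, 245.323] pointing down, gripper open.
Joint ranges: [-2.76, 2.76], [-0.86, 1.69], [-1.03, 1.26], [-2.2, 2.34], [-1.47, 1.5], [-3.14, 3.14]. Speed limits (rad/s): [2.57, 2.57, 3.14, 3.14, 3.14, 3.14].

## Interface

Orientations are given as a unit quaternion [x, y, z, w].
In Python, from rig import manip, imaging gives the robot as it stands. The module is installed in compiled form; this text tells all that it offers.
- The arm moves only by the tool apply_moves, never from a script. Its argument "steps" is a list of rows, each a list of 4 numbers: the shift along the tool's x, y, z in units of 40 mm (1.0 is 40 mm), then the turn about the tool's z in units of 6 degrees (1.0 is 6 degrees). In form: [[tx, ty, tz, turn], ...]. A call has 1 to 5 rows; each row shifts and turns the pose as measured when the row begins, along the tool's axes as they then stand; what a row does not reach is not made up. A row lasts 1/10 s, in which the tool goes at most 50 mm and 8.59 degrees, less where a joint would pass 70% of its speed; a pose out of reach is approached as far as the arm can. A call is refused whole if a number of a shift passes 1 or a number of a turn 1, either way. A call with a gripper value outside its range is refused whole. "hand" is the finger opening in mm, from 0 to 85.4, set as the call begins (left out, the last holds). The fingers move at their own pace and stop on an object; "newtons" is the grip in N (left out, the last holds). Time passes only in rows, so rows that do not move let the fingers close. It gives the time, the measured TCP pose, the force and the opening at its end, in the units of the state.
- manip.read_state(): the state, without advancing time (a new reading comes with each control period).
- imaging.camera(name): name is "side" or "top" or "wrist"; returns a dict with "pixels" (420x560x3 uint8, red, green, blue), "range_z" (420x560 float32, mm along the optical axis (not along the pixel's ray), 0 where there is no reading), "K" (3x3 intrinsics, pixels), "view" (4x4, takes a point from world to camera coordinates). Camera axes: x right, y down, z forward; pixel columns grow to the right and rows downward; lengths in mm; the calibration is good to about 2 mm. A picture is of the moment at which its call begins.
- manip.hand_in(): hands the job in, once; it reports no verdict.
The state is a dict: "clock": time; "qpos": joint angles; "joint_velocities": joint speeds; "joint_torque": joint torques, N m; "ee_pos": TCP position; "tcp_rot": TCP orientation; "ft_force": force on the tool from outside, world axes, zero at the start; "moment": the same for the moment, N m; "finger_gap": finger opening in mm.
Only numpy, scipy, OpenCV 4.12 (cv2) and the standard library are available. Lean on these libraries where they do the work, as an engineer would, in place of code of your own. Each camera call takes 0.05 s, during which the arm holds its last target.

## Task

Before the reagent bottle is opened, close the larger open beaker against splashes: set the loose knobbed cover on its rim so that it sits seated and level, and let go of it. Then open the bottle in the bench stand: press its push-and-turn safety cap down, turn it a sixth of a turn anticlockwise (seen from above) while it is down, lift it straight up, and finish still holding the cap level in the gripper, its lower edge about 8 cm above the bottle's mouth and over it. Keep the beaker upright and covered, and leave the small beaker, the jar and the timer where they stand.

Things in the scene. Friction and masses are not known exactly. Their poses are not given: they have to be found in the camera images.
- cover: Loose round white plastic beaker cover on the worktop: plate 80 mm across, 4 mm thick (6-10 mm above the origin); upright knob on top, 18 mm across, 24 mm tall (10-34 mm above the origin), to grip from above; plug below, 6 mm deep, tapering 49 to 42 mm across, that enters the beaker's rim with about 3 mm of play all round. Origin: centre of the plug's underside, z up. About 60 g.
- beaker: The larger, open, empty clear-white plastic beaker, loose: 69 mm across the rim, 76 mm tall, about 150 g. Origin: centre of its underside, z up; the rim is 76 mm above it. With the cover seated the plate lies on the rim and the cover's origin is 70 mm above the beaker's origin.
- bottle: White plastic bottle 73 mm across, clamped in a round dark steel stand (100 mm across) fixed to the worktop: it cannot move. Origin: centre of the stand's underside on the worktop, z up. Neck with three catches 120 degrees apart that lock the cap at the start, the cap's x along the bottle's x. Kept pressed, the cap turns anticlockwise seen from above (clockwise is blocked).
- mouth (a point): Centre of the bottle's mouth (top of its neck), 119 mm above the worktop, inside the cap at the start. A sprung pad in it pushes the cap up: about 6 N at rest, 12 N with the cap 7 mm down. The pressed cap is clear of the catches when turned 50 to 75 degrees (60 is right; a stop prevents more) and then lifts straight off.
- cap: Grey ribbed round push-and-turn cap on the bottle, 57 mm across, 26 mm tall, about 40 g, loose, 2 mm side play on the neck. Origin: centre of its lower edge, 108 mm above the worktop at the start (its top at 134 mm); z up. Unlocks when pressed down at least 4.5 mm (7 is right, hard stop at 11). Grip across its ribbed side from above, 40 N or more; keep it pressed while turning.
- small_beaker: Bystander: smaller clear-white plastic beaker, 57 mm across, 61 mm tall, loose. Origin: centre of its underside. Not part of the job: leave it.
- jar: Bystander: white jar with a screw lid, 62 mm across, 86 mm tall, loose. Origin: centre of its underside. Not part of the job: leave it.
- timer: Bystander: flat digital timer, 64 x 64 x 18 mm, loose. Origin: centre of its underside. Not part of the job: leave it.

How it is judged (in metres and radians):
On the way, in this order (a step that is already met when the one before it is completed fails the run):
1. the cover is seated level on the beaker's rim and let go, the cap still locked (horizontal distance between cover and beaker below 0.007 m and angle between each of cover, beaker's own z axis and vertical below 0.06 rad and z of cover in the frame of beaker between 0.066 and 0.0735 m and height (world z) of beaker below 0.006 m and contact force between the fingers and cover below 0.1 N and z of cap in the frame of bottle above 0.105 m and angle between the x axis of cap and the x axis of bottle, either way round below 0.35 rad), for 0.2 s.
2. the cap is pressed down on the neck (z of cap in the frame of bottle below 0.1037 m and angle between the x axis of cap and the x axis of bottle, either way round below 0.35 rad), for 0.05 s.
3. the cap is turned free on the neck (angle between the x axis of cap and the x axis of bottle, either way round above 0.75 rad and z of cap in the frame of bottle below 0.115 m and horizontal distance between cap and bottle below 0.01 m), for 0.05 s.
At the end, for the whole second after the job is handed in: Gripper holds the cap still, level within 11 deg, lower edge 40-130 mm above the mouth, centre within 25 mm of its axis, clear of the bottle; cover let go on the larger beaker, centred within 7 mm, level within 3.4 deg, down on the rim; that beaker upright on the worktop (z of cap in the frame of mouth between 0.04 and 0.13 m and horizontal distance between cap and mouth below 0.025 m and angle between cap's own z axis and vertical below 0.2 rad and contact force between the fingers and cap above 1 N and contact force between cap and bottle below 0.05 N and linear speed of cap below 0.03 m/s and contact force between the fingers and cover below 0.1 N and horizontal distance between cover and beaker below 0.007 m and angle between each of cover, beaker's own z axis and vertical below 0.06 rad and z of cover in the frame of beaker between 0.066 and 0.0735 m and height (world z) of beaker below 0.006 m); the arm keeps its last pose, push and grip.
It fails at once if the larger beaker is tipped (angle between beaker's own z axis and vertical above 0.35 rad).
It fails at once if a bystander (small beaker, jar or timer) is moved more than 30 mm (distance of any of small_beaker, jar, timer from where it was at the start of the episode above 0.03 m).
It also fails if it takes over 61 s, if anything falls off the work surface, if the arm or the gripper's body presses on something with over 40 N, if the wrist force passes 120 N, or if a joint passes its speed limit or range.

## Working session

There is one attempt and no reset: what is moved stays moved. The work goes in short steps, Python scripts to look and compute and a tool call to move; the robot and the scene stay as the last step left them, time stands still between calls to the robot, and variables do not carry over. Pictures are saved under pics/ and viewed, and the job is handed in when it is done.

Besides the shell and the picture viewer there is one more tool, called as name(argument=value, ...) on one line, values as JSON. apply_moves: Moves the arm, as the interface text tells. Its arguments: {"type":"object","properties":{"steps":{"type":"array"},"hand":{"type":"number"},"newtons":{"type":"number"}},"required":["steps"]}

```bash
mkdir -p pics; cat > h.py <<'E'
from rig import manip, imaging
import numpy as np, cv2
def snap(n,f):
    c=imaging.camera(n); np.savez('pics/'+f+'.npz',**c)
    cv2.imwrite('pics/'+f+'.png',cv2.cvtColor(c['pixels'],cv2.COLOR_RGB2BGR)); return c
def load(f): return dict(np.load('pics/'+f+'.npz'))
def ray(c,u,v,z):
    K=c['K'];V=c['view'];R=V[:3,:3];o=-R.T@V[:3,3]
    d=R.T@np.linalg.inv(K)@np.array([u,v,1.]); return o+d*(z-o[2])/d[2]
def pts(c):
    r=c['range_z'];h,w=r.shape;u,v=np.meshgrid(np.arange(w),np.arange(h))
    p=np.stack([(u-c['K'][0,2])/c['K'][0,0]*r,(v-c['K'][1,2])/c['K'][1,1]*r,r],-1)
    V=c['view'];return (p-V[:3,3])@V[:3,:3]
def proj(c,p):
    q=c['view'][:3,:3]@np.asarray(p)+c['view'][:3,3];q=c['K']@q;return q[:2]/q[2]
E
python3 - <<'E'
from h import *
s=manip.read_state();print(s)
for n in('side','top','wrist'):
    c=snap(n,n+'0');R=c['view'][:3,:3];print(n,-R.T@c['view'][:3,3],R[2],c['K'][0,0])
E
```

```text
{'clock': 0.0, 'qpos': array([-1.25659385e+00,  3.13975199e-01,  4.49948334e-02,  1.30360039e+00,
        1.29611168e-05,  1.43117693e+00]), 'joint_velocities': array([ 2.84953858e-05, -5.45979314e-04,  1.05722134e-03, -1.06973930e-03,
       -1.35285764e-03,  9.88174592e-05]), 'joint_torque': array([-4.14792203e-04, -4.80628788e+01,  2.98531884e+01,  1.93266990e-02,
       -3.57485497e-06, -6.14897520e-07]), 'ee_pos': array([ 251.91762904, -516.34575064,  244.42966887]), 'tcp_rot': array([ 9.74365599e-01,  2.24968626e-01, -7.13278260e-05, -8.89380126e-04]), 'ft_force': array([-0.84018578,  0.509542  ,  0.34265418]), 'moment': array([ 0.02827522, -0.02878296,  0.00551261]), 'finger_gap': 85.41403718645398}
side [  23.08418785 1398.01983551  820.26709419] [ 0.34645744 -0.81920186 -0.45702905] 500.7108244400793
top [ 414.53290738   63.73480118 1212.70013913] [ 0.13971544  0.00302539 -0.99018707] 457.3757144127167
wrist [ 324.84564606 -480.12361641  374.55063701] [-0.2835572  -0.13694878 -0.9491261 ] 346.3059197849742
```

View pics/top0.png

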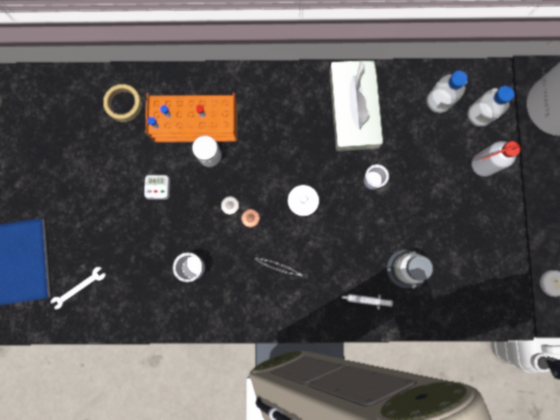

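View pics/side0.png

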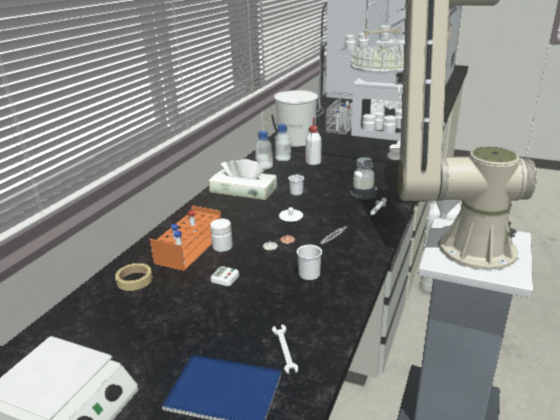

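View pics/wrist0.png

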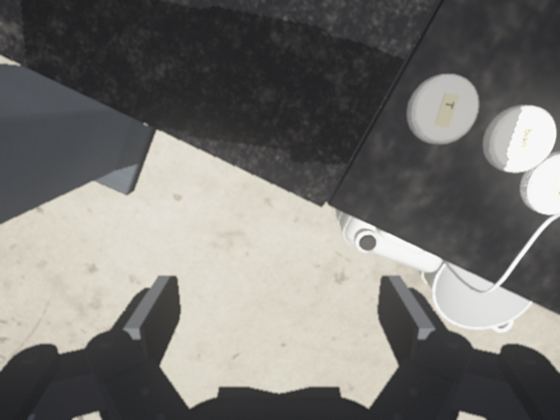

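The top view shows the cover at px (303,200), the larger beaker at (188,267), the small beaker at (376,177), the jar at (206,150), the timer at (157,187) and the bottle with its cap at (412,268). The side view agrees with this layout. Next I'll measure positions.

```bash
python3 - <<'E'
from h import *
c=load('top0');P=pts(c)
def circ(name,u,v,r,z0,z1):
    m=np.zeros(P.shape[:2],bool);m[v-r:v+r,u-r:u+r]=1
    m&=(P[...,2]>z0)&(P[...,2]<z1)&(c['range_z']>0)
    q=P[m][:,:2]
    (x,y),rad=cv2.minEnclosingCircle(q.astype(np.float32))
    print(name,m.sum(),'circ',round(x,1),round(y,1),'dia',round(2*rad,1),'bbox',q.min(0).round(1),q.max(0).round(1),'z',np.percentile(P[m][:,2],[5,50,95]).round(1))
circ('knob',303,200,22,20,60)
circ('plate',303,200,24,4,20)
circ('beaker rim',188,267,24,66,90)
circ('small rim',376,177,24,52,75)
circ('jar',206,150,28,75,100)
circ('cap',415,268,30,124,145)
circ('stand/bottle',410,268,35,20,110)
circ('timer',157,187,22,10,30)
for n,u,v,r in(('cover',303,200,26),('cap',412,268,34),('bk',188,267,26)):
    z=P[v-r:v+r,u-r:u+r,2]; print(n,np.histogram(z,bins=range(-5,150,5))[0])
s=c['pixels'][170:310,:];
cv2.imwrite('pics/z1.png',cv2.resize(cv2.cvtColor(c['pixels'][160:300,150:450],cv2.COLOR_RGB2BGR),None,fx=2.6,fy=2.6,interpolation=cv2.INTER_CUBIC))
E
```

```text
knob 42 circ 605.4 7.8 dia 17.9 bbox [5.971e+02 2.000e-01] [613.3  16.6] z [27.6 33.6 36.9]
plate 773 circ 608.9 3.6 dia 164.0 bbox [544.8 -55.3] [673.   71.7] z [ 4.5 10.1 14.3]
beaker rim 161 circ 431.1 299.8 dia 69.0 bbox [396.8 266.6] [465.6 333.6] z [68.3 74.9 78.9]
small rim 128 circ 659.8 -179.6 dia 57.6 bbox [ 632.3 -207.5] [ 688.5 -152.1] z [53.6 60.3 64.4]
jar 489 circ 769.4 250.6 dia 139.5 bbox [701.5 186.9] [801.3 314.6] z [81.2 86.1 89.8]
cap 476 circ 423.2 -256.7 dia 58.0 bbox [ 395.3 -284.2] [ 451.4 -228.1] z [129.4 134.3 137.8]
stand/bottle 529 circ 400.6 -220.9 dia 154.6 bbox [ 338.7 -296.8] [ 462.4 -174.5] z [25.2 72.5 94.9]
timer 501 circ 646.7 399.5 dia 79.2 bbox [615.  367.8] [675.  429.8] z [12.1 16.7 20.6]
cover [ 825 1092  315  373   20    2    2   26   12    0    0    0    0    0
    0    0    0    0    0    0    0    0    0    0    0    0    0    0
    0    0]
cap [1173 1948  298   88   22   21   25   75   37   11   12   16   15   15
   21   22   18   42   75   95   23    0    2    9   16   16   23  268
  176    4]
bk [ 890 1258  153   22   19   19   14   21   23   15   19   22   13   15
   19   68   76    2    0    0    0    0    0    0    0    0    0    0
    0    0]
```

View pics/z1.png

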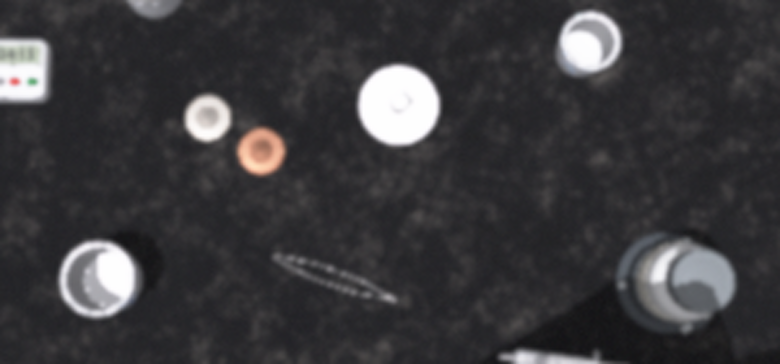

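```bash
python3 - <<'E'
from h import *
c=load('top0');img=c['pixels']
def fit(img,u,v,r,thr,z):
    g=cv2.cvtColor(img,cv2.COLOR_RGB2GRAY)[v-r:v+r,u-r:u+r]
    m=(g>thr).astype(np.uint8)
    k=max(cv2.findContours(m,cv2.RETR_EXTERNAL,cv2.CHAIN_APPROX_NONE)[0],key=cv2.contourArea)
    p=np.array([ray(c,x+u-r,y+v-r,z)[:2] for x,y in k[:,0]],np.float32)
    print(z,cv2.fitEllipse(p),cv2.minEnclosingCircle(p))
fit(img,303,200,24,140,10)
fit(img,188,267,24,120,76)
c=load('side0');print(proj(c,[606,6,10]),proj(c,[431,300,76]),proj(c,[423,-257,134]))
fit(c['pixels'],291,215,20,150,10)
E
```

```text
10 ((606.2445068359375, 7.843592166900635), (81.2417221069336, 81.82569885253906), 121.39129638671875) ((606.3135986328125, 7.85842227935791), 41.90458679199219)
76 ((431.2445983886719, 298.7920227050781), (70.79425048828125, 72.81968688964844), 170.99073791503906) ((431.6102600097656, 298.54034423828125), 37.39284133911133)
[290.90865292 214.20280084] [309.10886824 250.82189377] [364.55527505 159.71328419]
10 ((606.7783813476562, 7.075645446777344), (76.90323638916016, 90.65692138671875), 23.898712158203125) ((610.533935546875, 4.570308685302734), 50.832088470458984)
```

apply_moves(steps=[[0,0,0,-1],[0,0,0,-1],[0,0,0,-1],[0,0,0,-1],[0,0,0,-1]], hand=60, newtons=40)

```text
clock: 0.65
ee_pos: [251.6, -515.3, 242.4]
tcp_rot: [0.878, 0.478, 0.001, -0.003]
ft_force: [-0.1, 0.7, -0.3]
finger_gap: 60.1
```

apply_moves(steps=[[0,0,0,-1],[0,0,0,-1],[0,0,0,-1],[0,0,0,-1],[0,0,0,-1]])

```text
clock: 1.15
ee_pos: [251.2, -514.1, 240.4]
tcp_rot: [0.717, 0.697, 0.002, -0.005]
ft_force: [-0.1, -0.1, -0.3]
finger_gap: 60.0
```

apply_moves(steps=[[0.95,0.6,0,-0.4],[0.95,0.6,0,0],[0.95,0.6,0,0],[0.95,0.6,0,0],[0.95,0.6,0,0]])

```text
clock: 1.65
ee_pos: [370.1, -322.4, 238.7]
tcp_rot: [0.704, 0.71, 0.002, -0.005]
ft_force: [1.2, 1.0, -0.6]
finger_gap: 60.1
```

apply_moves(steps=[[0.95,0.68,0,0],[0.95,0.68,0,0],[0.95,0.68,0,0],[0.95,0.68,0,0],[0.95,0.68,0,0]])

```text
clock: 2.15
ee_pos: [507.8, -122.6, 239.7]
tcp_rot: [0.705, 0.709, 0.002, -0.006]
ft_force: [0.6, -0.6, -0.1]
finger_gap: 59.9
```

apply_moves(steps=[[0.9,0.64,0.5,0],[0.9,0.64,0.5,0],[0.9,0.64,0.5,0],[0.5,0.4,0.5,0],[0,0,0.5,0]])

```text
clock: 2.65
ee_pos: [606.9, 17.6, 140.4]
tcp_rot: [0.702, 0.712, 0.005, -0.002]
ft_force: [0.0, -0.7, 0.4]
finger_gap: 60.0
```

apply_moves(steps=[[-0.25,0,0.5,0],[0,0,0.5,0],[0,0,0.5,0],[0,0,0,0]])

```text
clock: 3.05
ee_pos: [604.5, 11.1, 72.8]
tcp_rot: [0.701, 0.713, 0.002, -0.006]
ft_force: [-0.5, 0.6, 1.5]
finger_gap: 59.9
```

```bash
python3 - <<'E'
from h import *
s=manip.read_state();print(s['ee_pos'],s['tcp_rot'],s['qpos'],s['finger_gap'])
snap('wrist','w1');snap('side','s1')
c=snap('top','t1')
E
```

```text
[604.4841725   11.13035033  72.80355725] [ 0.70066441  0.71346507  0.00210413 -0.00570517] [-0.11922163  0.47507157 -0.15073509  0.95145351  0.01030181  1.43343795] 59.86313165047314
```

View pics/w1.png

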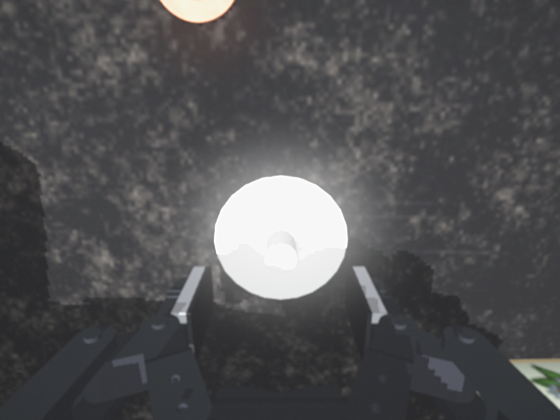

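View pics/s1.png

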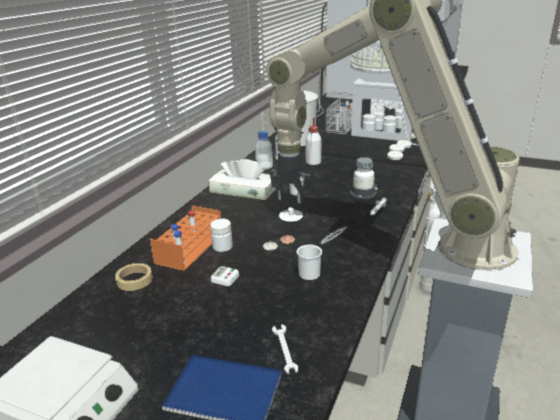

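The wrist view shows the cover centred at about px (281,237), with its knob at (283,250). The fingertips at columns 207 and 354 straddle it evenly. I'll cross-check the position from this view.

```bash
python3 - <<'E'
from h import *
c=load('w1');g=cv2.cvtColor(c['pixels'],cv2.COLOR_RGB2GRAY)
m=np.zeros_like(g);m[165:305,210:352]=(g[165:305,210:352]>165)
k=max(cv2.findContours(m,cv2.RETR_EXTERNAL,cv2.CHAIN_APPROX_NONE)[0],key=cv2.contourArea)
p=np.array([ray(c,x,y,10)[:2] for x,y in k[:,0]],np.float32)
print(cv2.fitEllipse(p),cv2.minEnclosingCircle(p))
P=pts(c);q=P[170:300,215:350].reshape(-1,3)
a=q[(q[:,2]>30)&(q[:,2]<37)];print(len(a),a.min(0),a.max(0),a.mean(0))
E
```

```text
((605.2655029296875, 9.828109741210938), (80.33699798583984, 80.55854797363281), 132.41354370117188) ((605.8751831054688, 10.308452606201172), 41.357242584228516)
840 [596.29260414   1.32146672  30.10561823] [613.68237176  19.05362164  36.97631458] [605.10777404  11.24413737  34.82577433]
```

apply_moves(steps=[[-0.06,0.03,0.4,0],[0,0,0.3,0],[0,0,0.2,0],[0,0,0.1,0],[0,0,0,0]], hand=32)

```text
clock: 3.7
ee_pos: [613.0, 8.1, 41.3]
tcp_rot: [0.701, 0.713, 0.007, 0.001]
ft_force: [0.0, -0.7, 0.1]
finger_gap: 32.0
```

```bash
python3 - <<'E'
from h import *
from scipy.spatial.transform import Rotation as R
for i in range(4):
    s=manip.read_state();print(s['clock'],s['ee_pos'],R.from_quat(s['tcp_rot']).as_matrix()[:,2],s['qpos'].round(4),s['joint_velocities'].round(3))
    snap('wrist','w2')
E
```

```text
3.7 [613.01162523   8.14754658  41.32205922] [ 0.01158656  0.00910931 -0.99989138] [-0.1225  0.5077 -0.1837  0.8689  0.0105  1.4305] [ 0.001 -0.005  0.007  0.005  0.002  0.001]
3.75 [613.19771867   8.12210179  41.61238025] [ 0.0119717   0.00906346 -0.99988726] [-0.1225  0.5075 -0.1834  0.8692  0.0105  1.4305] [ 0.001 -0.006  0.007  0.003  0.001 -0.002]
3.8 [613.3054554    8.14055473  41.79676478] [ 0.01223328  0.00899488 -0.99988471] [-0.1224  0.5073 -0.1832  0.8693  0.0104  1.4305] [ 0.001 -0.004  0.003 -0.001  0.001 -0.   ]
3.85 [613.42004053   8.09949244  41.93784993] [ 0.01250651  0.00896076 -0.99988164] [-0.1225  0.5071 -0.183   0.8693  0.0104  1.4305] [ 0.001 -0.001  0.002 -0.    -0.002 -0.   ]
```

View pics/w2.png

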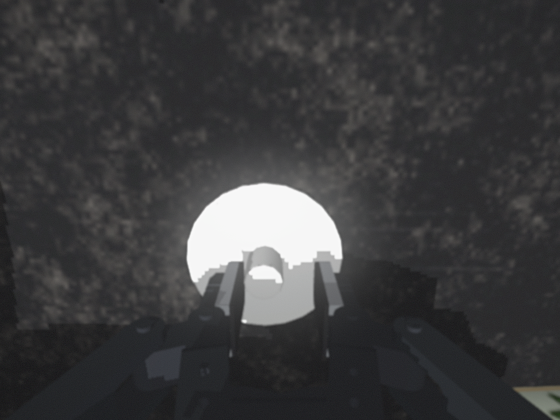

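The wrist view shows the knob at about px (265,262), left of the jaw midline at about 280. The tool drifted 8 mm in x during the descent, so I'll correct that while still above the knob.

apply_moves(steps=[[0,-0.19,0,0],[0,0,0,0],[0,0,0,0]])

```text
clock: 4.2
ee_pos: [605.5, 8.0, 42.7]
tcp_rot: [0.701, 0.713, 0.008, 0.002]
ft_force: [0.9, 0.7, -0.6]
finger_gap: 32.1
```

Now down to about z = 27 in slow steps.

apply_moves(steps=[[0.02,0,0.15,0],[0,0,0.12,0],[0,0,0.06,0],[0,0,0,0]])

```text
clock: 4.6
ee_pos: [605.7, 9.0, 28.4]
tcp_rot: [0.701, 0.713, 0.008, 0.002]
ft_force: [-0.5, -0.2, -0.6]
finger_gap: 31.8
```

apply_moves(steps=[[0,0,0.03,0],[0,0,0,0],[0,0,0,0],[0,0,0,0],[0,0,0,0]], hand=10, newtons=40)

```text
clock: 5.1
ee_pos: [605.9, 9.0, 27.1]
tcp_rot: [0.701, 0.713, 0.008, 0.002]
ft_force: [0.4, 0.9, 0.4]
finger_gap: 16.8
```

apply_moves(steps=[[0,0,0,0],[0,0,-0.2,0],[0,0,-0.4,0],[0,0,-0.8,0],[0,0,-0.8,0]])

```text
clock: 5.6
ee_pos: [600.5, 8.6, 113.1]
tcp_rot: [0.701, 0.713, 0.005, -0.003]
ft_force: [1.2, -0.9, 0.1]
finger_gap: 16.3
```

apply_moves(steps=[[0,0,-0.4,0],[0,0,0,0],[0,0,0,0]])

```text
clock: 5.9
ee_pos: [603.5, 8.1, 136.0]
tcp_rot: [0.701, 0.713, 0.008, 0.001]
ft_force: [0.0, -0.2, -0.1]
finger_gap: 16.5
```

```bash
python3 - <<'E'
from h import *
c=snap('side','s3');cv2.imwrite('pics/s3z.png',cv2.resize(cv2.cvtColor(c['pixels'][100:300,180:420],cv2.COLOR_RGB2BGR),None,fx=3,fy=3))
snap('wrist','w3')
E
```

```text
(no output)
```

View pics/s3z.png

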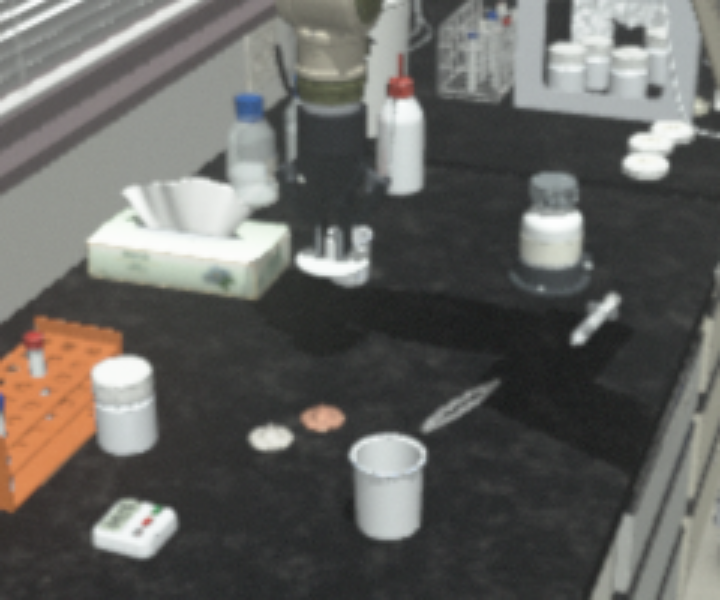

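View pics/w3.png

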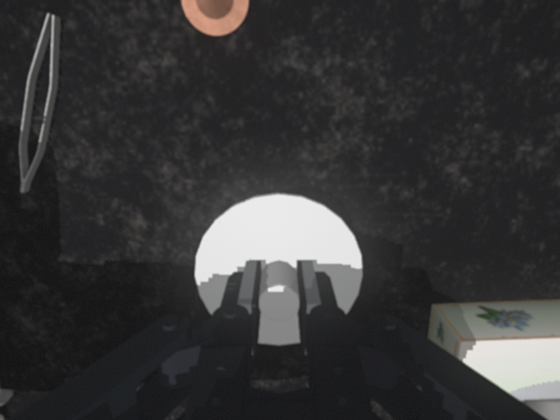

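The cover is held. The side crop shows it under the fingers at about (335,262), and the wrist view shows the knob between the pads at (279,275). Next I'll carry it to the beaker.

apply_moves(steps=[[0.4,-0.2,-0.1,0],[0.75,-0.4,-0.1,0],[0.75,-0.4,-0.1,0],[0.75,-0.4,0,0],[0.75,-0.4,0,0]])

```text
clock: 6.5
ee_pos: [523.1, 145.8, 142.2]
tcp_rot: [0.703, 0.711, 0.004, -0.003]
ft_force: [0.9, -0.1, -0.2]
finger_gap: 16.5
```

apply_moves(steps=[[0.75,-0.4,0,0],[0.75,-0.4,0,0],[0.75,-0.4,0,0],[0.4,-0.2,0,0],[0,0,0,0]])

```text
clock: 7.0
ee_pos: [452.7, 260.2, 138.6]
tcp_rot: [0.701, 0.713, -0.001, -0.007]
ft_force: [0.0, -0.4, -0.6]
finger_gap: 16.6
```

apply_moves(steps=[[0.5,-0.27,0,0],[0.45,-0.25,0,0],[0,0,0,0],[0,0,0,0]])

```text
clock: 7.4
ee_pos: [427.6, 297.8, 136.5]
tcp_rot: [0.7, 0.714, -0.004, -0.008]
ft_force: [-0.7, 0.3, -1.0]
finger_gap: 16.3
```

```bash
python3 - <<'E'
from h import *
from scipy.spatial.transform import Rotation as R
for n in('wrist','top','side'): c=snap(n,n[0]+'4')
s=manip.read_state();print(s['clock'],s['ee_pos'],R.from_quat(s['tcp_rot']).as_matrix().round(4).tolist())
cv2.imwrite('pics/s4z.png',cv2.resize(cv2.cvtColor(c['pixels'][170:320,220:400],cv2.COLOR_RGB2BGR),None,fx=4,fy=4))
E
```

```text
7.55 [428.20089358 297.46164235 136.72003343] [[-0.0181, 0.9997, -0.0159], [0.9998, 0.0182, 0.0057], [0.006, -0.0158, -0.9999]]
```

View pics/s4z.png

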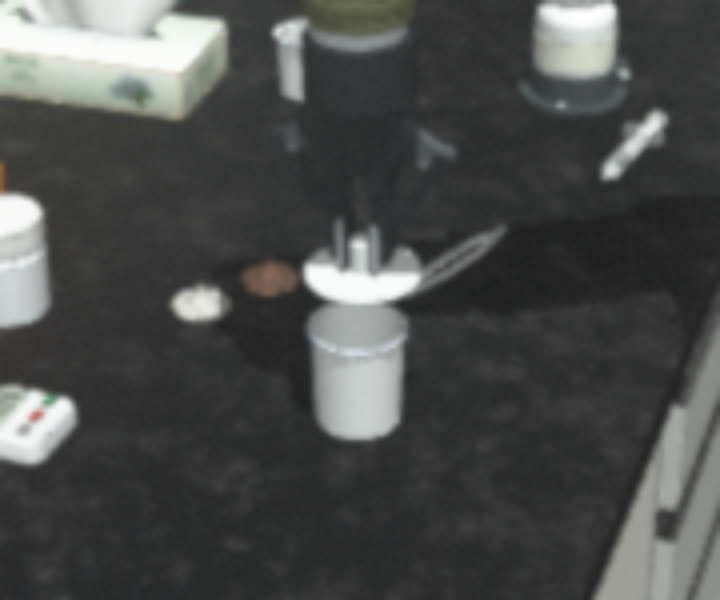

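View pics/w4.png

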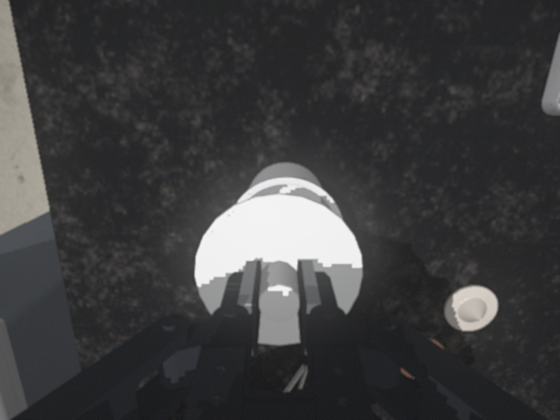

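View pics/t4.png

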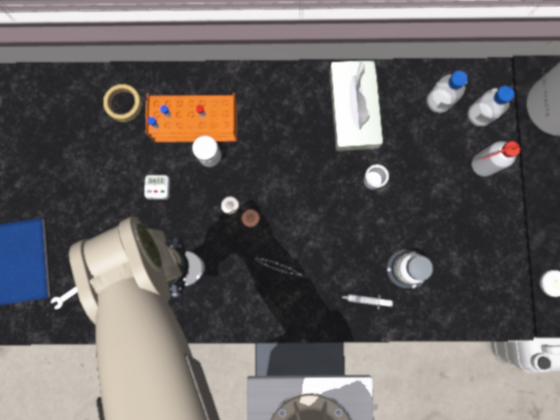

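The wrist view shows the beaker rim arc behind the cover, peaking near px (290,180), slightly right of the cover's centre at column 279. The side crop shows the cover above the beaker. I'll fit both circles.

```bash
python3 - <<'E'
from h import *
from scipy.optimize import least_squares
def fitr(q,R):
    f=least_squares(lambda c:np.hypot(q[:,0]-c[0],q[:,1]-c[1])-R,q.mean(0),loss='soft_l1');return f.x.round(1),np.abs(f.fun).mean().round(2)
c=load('w4');P=pts(c);g=cv2.cvtColor(c['pixels'],cv2.COLOR_RGB2GRAY)
# cover plate: contour of white at plate height z=? 
roi=P[190:350,190:370];q=roi.reshape(-1,3);a=q[(q[:,2]>110)&(q[:,2]<124)]
print('plate z',np.percentile(a[:,2],[5,50,95]),len(a))
A=np.c_[a[:,:2],np.ones(len(a))];print('plane',np.linalg.lstsq(A,a[:,2],rcond=None)[0])
m=((P[...,2]>108)&(P[...,2]<126)).astype(np.uint8);m[:190]=0;m[350:]=0;m[:,:190]=0;m[:,370:]=0
k=max(cv2.findContours(m,cv2.RETR_EXTERNAL,cv2.CHAIN_APPROX_NONE)[0],key=cv2.contourArea)[:,0]
k=k[k[:,1]<260]
zt=np.median(a[:,2]);e=np.array([ray(c,x,y,zt)[:2] for x,y in k]);print('cover',fitr(e,40),len(e))
# rim points
b=P[150:260,200:370].reshape(-1,3);b=b[(b[:,2]>71)&(b[:,2]<82)];print('rimpts',len(b),b.min(0),b.max(0))
# outer silhouette top arc: per column first row at rim height
pts2=[]
for u in range(235,345):
    for v in range(150,215):
        if 73<P[v,u,2]<80: pts2.append(P[v,u,:2])
pts2=np.array(pts2);print('rim',fitr(pts2,34),len(pts2))
c=load('t4');P=pts(c)
for lo,hi in((66,90),(95,130)):
    b=P[243:291,164:212].reshape(-1,3);b=b[(b[:,2]>lo)&(b[:,2]<hi)];print('top',lo,len(b),b.min(0) if len(b) else '',b.max(0) if len(b) else '')
E
```

```text
plate z [119.51104471 120.80388544 122.02369834] 12644
plane [-2.07055136e-02 -4.65750547e-03  1.31065999e+02]
cover (array([427.1, 298.5]), np.float64(3.39)) 237
rimpts 824 [401.67584418 311.89073898  74.57283479] [463.11399405 336.23761274  78.78207212]
rim (array([430. , 300.2]), np.float64(1.03)) 817
top 66 0  
top 95 372 [388.1635732  256.86837952 112.2293906 ] [465.91262956 296.22371271 129.81927608]
```

apply_moves(steps=[[0.05,0.07,0.3,0],[0,0,0.2,0],[0,0,0,0],[0,0,0,0]])

```text
clock: 7.95
ee_pos: [432.0, 297.8, 114.2]
tcp_rot: [0.702, 0.712, -0.004, -0.008]
ft_force: [1.0, -0.5, -0.1]
finger_gap: 16.3
```

apply_moves(steps=[[0.06,-0.03,0,0],[0,0,0,0],[0,0,0,0]])

```text
clock: 8.25
ee_pos: [430.8, 300.2, 114.3]
tcp_rot: [0.702, 0.712, -0.004, -0.008]
ft_force: [-0.2, -0.5, -1.0]
finger_gap: 16.5
```

```bash
python3 - <<'E'
from h import *
c=snap('wrist','w5');d=snap('side','s5')
s=manip.read_state();print(s['clock'],s['ee_pos'],s['tcp_rot'])
cv2.imwrite('pics/s5z.png',cv2.resize(cv2.cvtColor(d['pixels'][200:300,250:370],cv2.COLOR_RGB2BGR),None,fx=6,fy=6,interpolation=cv2.INTER_CUBIC))
E
```

```text
8.35 [430.81507206 300.21954581 114.30618474] [ 0.70205518  0.71207047 -0.00396563 -0.00764545]
```

View pics/s5z.png

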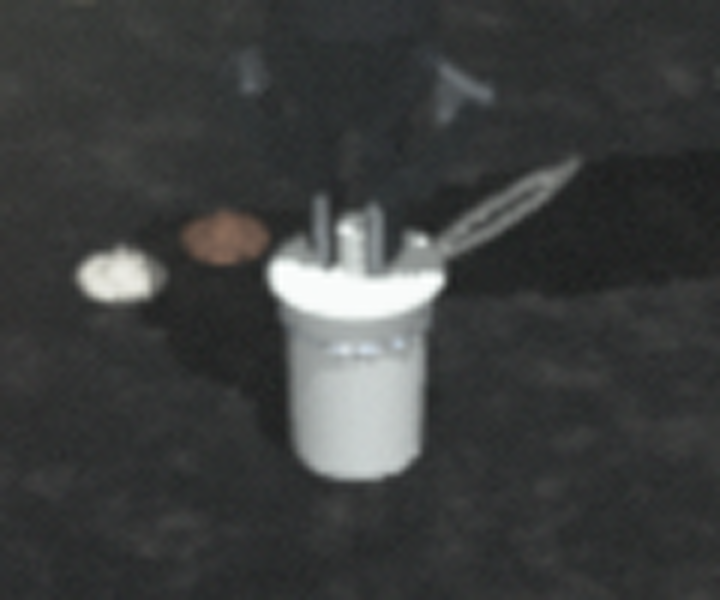

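View pics/w5.png

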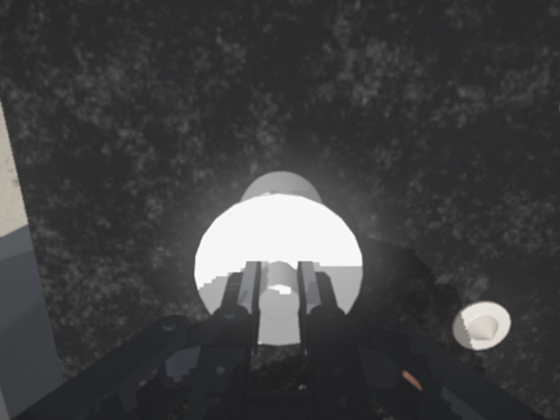

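The cover and beaker are both centred at about column 357 in the side crop, and at 279 in the wrist view. Now lowering slowly.

apply_moves(steps=[[0,0,0.12,0],[0,0,0.12,0],[0,0,0.08,0],[0,0,0,0]])

```text
clock: 8.75
ee_pos: [430.6, 300.4, 100.6]
tcp_rot: [0.702, 0.712, -0.004, -0.008]
ft_force: [0.6, -0.3, 0.3]
finger_gap: 16.5
```

apply_moves(steps=[[0,0,0.06,0],[0,0,0.04,0],[0,0,0,0]])

```text
clock: 9.05
ee_pos: [431.2, 300.7, 96.9]
tcp_rot: [0.702, 0.712, -0.003, -0.007]
ft_force: [-0.2, 0.9, 1.2]
finger_gap: 16.3
```

apply_moves(steps=[[0,0,0.03,0],[0,0,0,0],[0,0,0,0]])

```text
clock: 9.35
ee_pos: [431.8, 301.0, 97.1]
tcp_rot: [0.702, 0.712, -0.002, -0.007]
ft_force: [-0.4, 0.4, -0.8]
finger_gap: 16.5
```

```bash
python3 - <<'E'
from h import *
d=snap('side','s6')
s=manip.read_state();print(s['clock'],s['ee_pos'],s['ft_force'])
cv2.imwrite('pics/s6z.png',cv2.resize(cv2.cvtColor(d['pixels'][200:300,250:370],cv2.COLOR_RGB2BGR),None,fx=6,fy=6,interpolation=cv2.INTER_CUBIC))
E
```

```text
9.4 [431.77034902 300.98854202  97.0454796 ] [ 0.63701857  0.58166874 -0.29609109]
```

View pics/s6z.png

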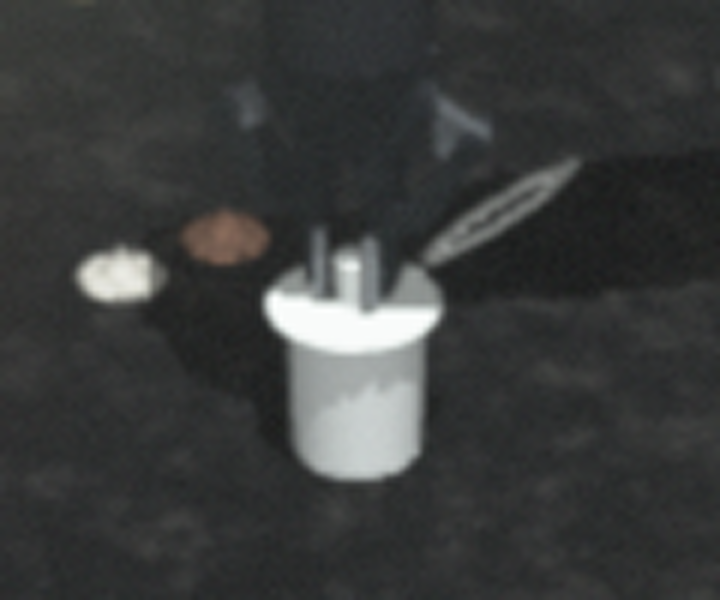

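apply_moves(steps=[[0,0,0.06,0],[0,0,0,0]])

```text
clock: 9.6
ee_pos: [433.0, 301.7, 97.1]
tcp_rot: [0.702, 0.712, -0.0, -0.006]
ft_force: [-0.1, -0.8, -0.6]
finger_gap: 16.7
```

The height has stopped at 97.1, so the plate is on the rim. Releasing.

apply_moves(steps=[[0,0,0,0],[0,0,0,0],[0,0,0,0],[0,0,0,0]], hand=40)

```text
clock: 10.0
ee_pos: [432.5, 301.5, 96.1]
tcp_rot: [0.702, 0.712, -0.001, -0.007]
ft_force: [0.5, -0.0, -0.2]
finger_gap: 40.3
```

apply_moves(steps=[[0,0,-0.25,0],[0,0,-0.4,0],[0,0,-0.7,0],[0,0,-0.9,0],[0,0,-0.5,0]])

```text
clock: 10.5
ee_pos: [430.9, 299.2, 207.5]
tcp_rot: [0.702, 0.712, -0.005, -0.008]
ft_force: [0.7, -0.3, -0.4]
finger_gap: 40.0
```

```bash
python3 - <<'E'
from h import *
d=snap('side','s7');c=snap('wrist','w7')
cv2.imwrite('pics/s7z.png',cv2.resize(cv2.cvtColor(d['pixels'][200:300,250:370],cv2.COLOR_RGB2BGR),None,fx=6,fy=6,interpolation=cv2.INTER_CUBIC))
E
```

```text
(no output)
```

View pics/s7z.png

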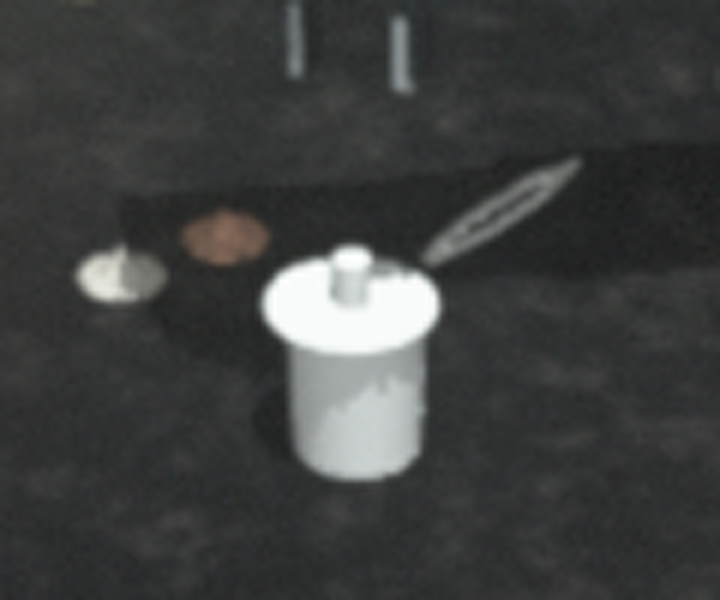

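View pics/w7.png

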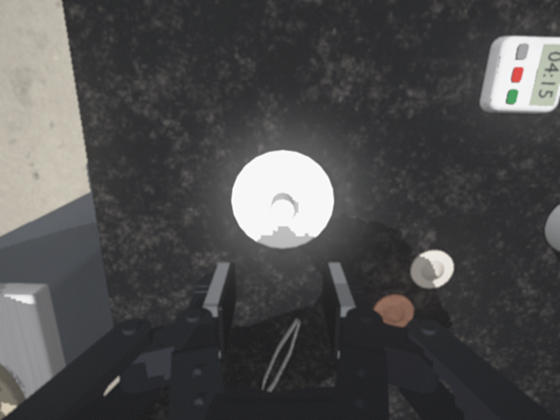

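```bash
python3 - <<'E'
from h import *
c=load('w7');P=pts(c)
q=P[150:250,230:336].reshape(-1,3);a=q[(q[:,2]>70)&(q[:,2]<95)]
A=np.c_[a[:,:2]-a[:,:2].mean(0),np.ones(len(a))]
for _ in range(3):
    s=np.linalg.lstsq(A,a[:,2],rcond=None)[0];k=np.abs(a[:,2]-A@s)<1.5;A=A[k];a=a[k]
print('plane',s,len(a))
g=cv2.cvtColor(c['pixels'],cv2.COLOR_RGB2GRAY);m=np.zeros_like(g);m[140:255,225:340]=g[140:255,225:340]>150
k=max(cv2.findContours(m,cv2.RETR_EXTERNAL,cv2.CHAIN_APPROX_NONE)[0],key=cv2.contourArea)
p=np.array([ray(c,x,y,80)[:2] for x,y in k[:,0]],np.float32);print(cv2.fitEllipse(p),cv2.minEnclosingCircle(p))
q2=P[190:230,260:310].reshape(-1,3);b=q2[q2[:,2]>98];print('knob',b.mean(0),np.percentile(b[:,2],90))
# beaker edges & cover edges in side view
d=load('side0');e=load('s7')
for nm,im,rows in(('s0',d,(262,268,272)),('s7',e,(262,268,272))):
    g=cv2.cvtColor(im['pixels'],cv2.COLOR_RGB2GRAY).astype(float)
    for r in rows:
        l=np.interp(np.arange(285,335,.1),np.arange(560),g[r]);x=np.arange(285,335,.1)[l>90];print(nm,r,x.min(),x.max(),(x.min()+x.max())/2)
E
```

```text
plane [1.19547744e-03 1.36169616e-03 8.09248309e+01] 6869
((432.75726318359375, 302.6213684082031), (79.38790893554688, 80.24899291992188), 97.13915252685547) ((432.7560119628906, 302.3224792480469), 40.555084228515625)
knob [432.74137818 304.91357789 107.69339005] 105.72558118296392
s0 262 297.8000000000029 320.5000000000081 309.1500000000055
s0 268 298.100000000003 320.200000000008 309.1500000000055
s0 272 298.50000000000307 319.8000000000079 309.1500000000055
s7 262 297.90000000000293 320.5000000000081 309.2000000000055
s7 268 298.100000000003 320.6000000000081 309.35000000000554
s7 272 298.50000000000307 319.90000000000794 309.2000000000055
```

The cover is level (slope about 0.002) with its plate top at 80.9 mm, where 80 is expected. It is roughly 3 mm off the beaker's centre, inside the 7 mm limit, and the beaker hasn't moved. Next is the bottle.

apply_moves(steps=[[-0.5,0,0,0],[-1,0,0,0],[-1,0,0,0],[-1,0,0,0],[-1,0,0,0]], hand=85, newtons=70)

```text
clock: 11.1
ee_pos: [434.2, 118.7, 205.2]
tcp_rot: [0.698, 0.716, -0.003, -0.008]
ft_force: [0.6, 0.2, -0.5]
finger_gap: 85.1
```

apply_moves(steps=[[-1,0,0,0],[-1,0,0,0],[-1,0,0,0],[-1,0,0,0],[-1,0,0,0]])

```text
clock: 11.6
ee_pos: [435.6, -88.6, 200.8]
tcp_rot: [0.698, 0.716, -0.004, -0.01]
ft_force: [0.2, 0.1, -0.7]
finger_gap: 85.2
```

apply_moves(steps=[[-1,0,-0.05,0],[-1,0,-0.05,0],[-1,-0.1,-0.05,0],[-0.7,-0.1,0,0],[0,0,0,0]])

```text
clock: 12.1
ee_pos: [428.4, -246.8, 202.1]
tcp_rot: [0.7, 0.714, -0.005, -0.012]
ft_force: [-0.9, 1.8, -0.3]
finger_gap: 85.0
```

```bash
python3 - <<'E'
from h import *
from scipy.spatial.transform import Rotation as R
c=snap('wrist','w8');d=snap('side','s8')
s=manip.read_state();print(s['clock'],s['ee_pos'],R.from_quat(s['tcp_rot']).as_matrix().round(4).tolist(),s['qpos'].round(3))
P=pts(c);m=(P[...,2]>126)&(P[...,2]<142)
v,u=np.where(m);q=P[m];print(len(q),q.min(0),q.max(0),cv2.minEnclosingCircle(q[:,:2].astype(np.float32)),u.min(),u.max(),v.min(),v.max())
E
```

```text
12.2 [ 428.22287573 -243.81115718  202.14471252] [[-0.0216, 0.9995, -0.0243], [0.9997, 0.0219, 0.0108], [0.0114, -0.024, -0.9996]] [-0.677  0.194 -0.218  1.184 -0.007  0.872]
6051 [ 394.05886882 -283.54753488  126.00230827] [ 451.34418686 -226.65862916  137.54702221] ((422.67559814453125, -255.3665008544922), 28.74319839477539) 228 317 201 287
```

View pics/w8.png

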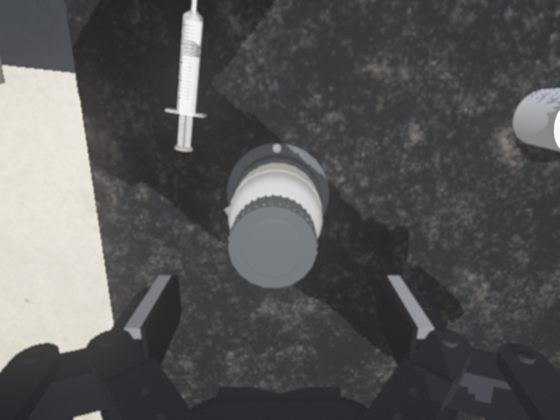

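View pics/s8.png

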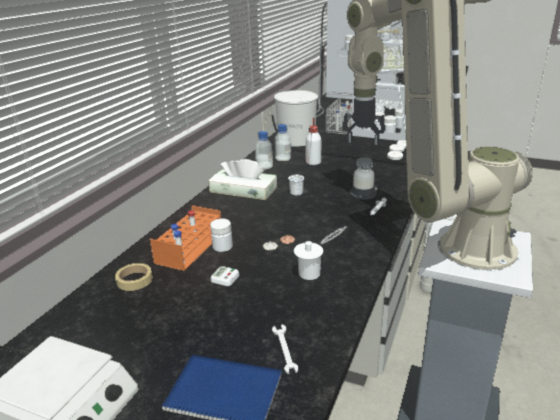

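The wrist view shows the cap at about px (273,245), off toward -y from the jaws. The side view shows the cover sitting level on the beaker at about (308,260). Both cap measurements agree on (423,-256) within 1.5 mm. Aligning and lowering.

apply_moves(steps=[[-0.3,-0.12,0,0],[0,0,0.3,0],[0,0,0.3,0],[0,0,0,0],[0,0,0,0]])

```text
clock: 12.7
ee_pos: [422.2, -251.7, 174.8]
tcp_rot: [0.697, 0.717, -0.004, -0.014]
ft_force: [-0.1, 0.3, 0.6]
finger_gap: 85.1
```

apply_moves(steps=[[-0.1,0.03,0.2,0],[0,0,0.2,0],[0,0,0.2,0],[0,0,0,0],[0,0,0,0]])

```text
clock: 13.2
ee_pos: [423.2, -254.9, 148.4]
tcp_rot: [0.697, 0.717, -0.004, -0.014]
ft_force: [0.3, 0.7, -0.5]
finger_gap: 85.2
```

```bash
python3 - <<'E'
from h import *
from scipy.spatial.transform import Rotation as R
c=snap('wrist','w9')
s=manip.read_state();print(s['clock'],s['ee_pos'],R.from_quat(s['tcp_rot']).as_matrix().round(4).tolist(),s['qpos'].round(3))
P=pts(c);m=(P[...,2]>126)&(P[...,2]<142)
m[:, :190]=0;m[:,370:]=0
v,u=np.where(m);q=P[m];print(len(q),cv2.minEnclosingCircle(q[:,:2].astype(np.float32)),u.min(),u.max(),v.min(),v.max())
E
```

```text
13.25 [ 423.11996196 -254.83405345  148.4344922 ] [[-0.0286, 0.9992, -0.0268], [0.9995, 0.0289, 0.0138], [0.0145, -0.0264, -0.9995]] [-0.701  0.234 -0.305  1.061 -0.007  0.841]
10503 ((422.5760192871094, -255.39353942871094), 28.883867263793945) 220 338 216 330
```

View pics/w9.png

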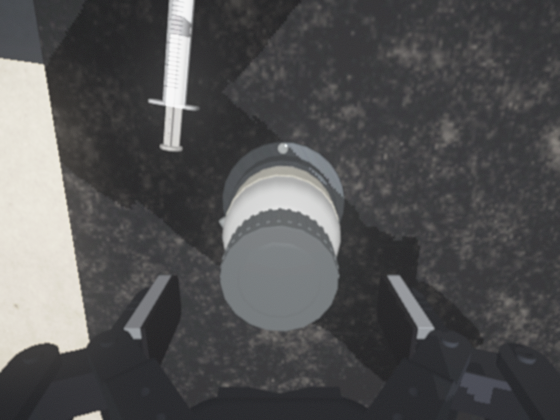

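The cap is centred between the jaws (column 280 against a jaw midline of about 283). Down to z of about 124.

apply_moves(steps=[[-0.02,0,0.2,0],[0,0,0.2,0],[0,0,0.15,0],[0,0,0,0],[0,0,0,0]])

```text
clock: 13.75
ee_pos: [422.6, -255.6, 124.7]
tcp_rot: [0.697, 0.717, -0.004, -0.014]
ft_force: [0.3, -0.7, 0.9]
finger_gap: 84.9
```

apply_moves(steps=[[0,0,0.02,0],[0,0,0,0],[0,0,0,0],[0,0,0,0],[0,0,0,0]], hand=45, newtons=70)

```text
clock: 14.25
ee_pos: [423.0, -255.9, 125.1]
tcp_rot: [0.697, 0.717, -0.004, -0.013]
ft_force: [0.2, 0.5, 0.3]
finger_gap: 53.5
```

```bash
python3 - <<'E'
from h import *
d=snap('side','s10');c=snap('wrist','w10')
cv2.imwrite('pics/s10z.png',cv2.resize(cv2.cvtColor(d['pixels'][110:210,310:420],cv2.COLOR_RGB2BGR),None,fx=6,fy=6,interpolation=cv2.INTER_CUBIC))
E
```

View pics/s10z.png

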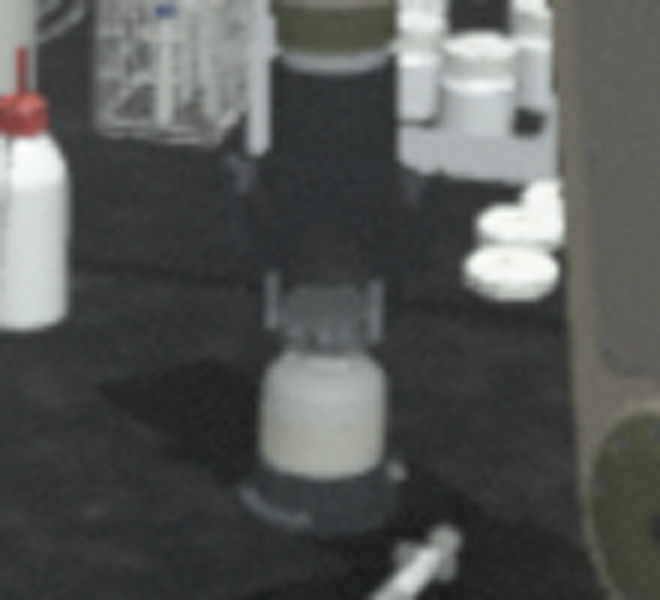

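View pics/w10.png

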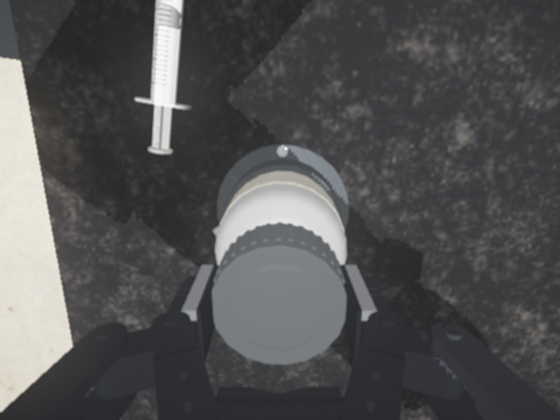

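The pads grip both sides of the cap, at columns 205 and 352 in the wrist view. Pressing down.

apply_moves(steps=[[0,0,0.08,0],[0,0,0.1,0],[0,0,0.1,0]])

```text
clock: 14.65
ee_pos: [423.1, -256.0, 116.0]
tcp_rot: [0.697, 0.717, -0.004, -0.012]
ft_force: [-2.9, 2.5, 13.1]
finger_gap: 53.4
```

apply_moves(steps=[[0,0,0.03,-0.5],[0,0,0.03,-1]])

```text
clock: 14.85
ee_pos: [423.7, -256.4, 115.9]
tcp_rot: [0.637, 0.771, -0.003, -0.011]
ft_force: [-2.7, 3.0, 12.3]
finger_gap: 53.7
```

apply_moves(steps=[[0,0,0.03,-1],[0,0,0.03,-1],[0,0,0.03,-1]])

```text
clock: 15.15
ee_pos: [423.4, -255.9, 116.1]
tcp_rot: [0.503, 0.864, -0.002, -0.011]
ft_force: [-2.8, 3.0, 11.9]
finger_gap: 53.4
```

apply_moves(steps=[[0,0,0.03,-1],[0,0,0.03,-1],[0,0,0.03,-1],[0,0,0.03,-1]])

```text
clock: 15.55
ee_pos: [423.2, -256.3, 116.5]
tcp_rot: [0.304, 0.953, -0.001, -0.009]
ft_force: [-3.1, 3.2, 12.3]
finger_gap: 53.8
```

```bash
python3 - <<'E'
from h import *
s=manip.read_state();q=s['tcp_rot'];print(s['clock'],s['ee_pos'],s['ft_force'],s['moment'],np.degrees(2*np.arctan2(q[1],q[0])),s['qpos'].round(3))
E
```

```text
15.55 [ 423.19465791 -256.3032279   116.48980351] [-3.09186131  3.20681758 12.27572849] [ 0.49042681  0.73412853 -0.09037426] 144.63909063180614 [-0.702  0.253 -0.366  0.969 -0.009 -0.085]
```

apply_moves(steps=[[0,0,0.03,-1],[0,0,0.03,-0.5],[0,0,0.03,0]])

```text
clock: 15.85
ee_pos: [423.0, -256.3, 116.7]
tcp_rot: [0.224, 0.975, -0.001, -0.008]
ft_force: [-2.4, 3.1, 11.6]
finger_gap: 53.7
```

```bash
python3 - <<'E'
from h import *
s=manip.read_state();q=s['tcp_rot'];print(s['clock'],s['ee_pos'],s['ft_force'],s['moment'],np.degrees(2*np.arctan2(q[1],q[0])),s['qpos'].round(3))
snap('wrist','w11')
E
```

```text
15.85 [ 422.97884548 -256.2624597   116.65718431] [-2.39411534  3.05923376 11.62589713] [ 0.4318559   0.58998025 -0.00450066] 154.16204365492527 [-0.702  0.25  -0.368  0.966 -0.009 -0.251]
```

View pics/w11.png

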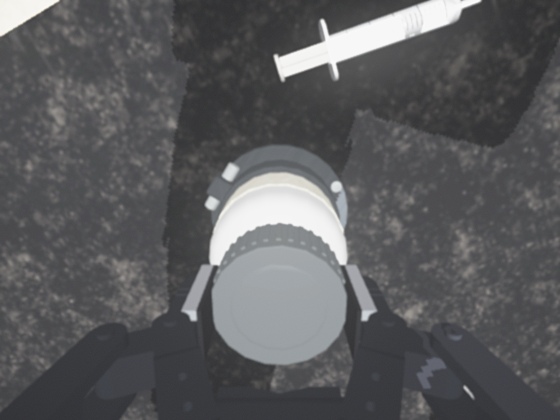

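It has turned 62.5°, still pressed, with no resisting moment. Lifting gently while watching the force.

apply_moves(steps=[[0,0,-0.15,0],[0,0,-0.15,0],[0,0,-0.1,0]])

```text
clock: 16.2
ee_pos: [422.8, -256.1, 133.5]
tcp_rot: [0.224, 0.975, -0.001, -0.008]
ft_force: [0.2, 0.3, -0.3]
finger_gap: 53.6
```

No force at about 8 mm above the locked height, so the cap is clear of the catches.

apply_moves(steps=[[0,0,-0.3,0],[0,0,-0.4,0],[0,0,-0.4,0],[0,0,-0.4,0],[0,0,-0.4,0]])

```text
clock: 16.7
ee_pos: [423.4, -255.4, 211.6]
tcp_rot: [0.224, 0.975, -0.0, -0.01]
ft_force: [-0.3, 0.6, -0.7]
finger_gap: 53.4
```

apply_moves(steps=[[0,0,0,0],[0,0,0,0],[0,0,0,0]])

```text
clock: 17.0
ee_pos: [424.7, -256.3, 213.6]
tcp_rot: [0.224, 0.975, -0.001, -0.008]
ft_force: [0.0, -0.4, -0.3]
finger_gap: 53.7
```

```bash
python3 - <<'E'
from h import *
for n in('side','wrist','top'): snap(n,n[0]+'12')
d=load('s12');cv2.imwrite('pics/s12z.png',cv2.resize(cv2.cvtColor(d['pixels'][90:300,250:430],cv2.COLOR_RGB2BGR),None,fx=2.8,fy=2.8,interpolation=cv2.INTER_CUBIC))
s=manip.read_state();print(s['clock'],s['ee_pos'],s['joint_velocities'].round(3))
c=load('w12');P=pts(c);m=(P[...,2]>214)&(P[...,2]<234);m[:,:215]=0;m[:,345:]=0
q=P[m];print(len(q),cv2.minEnclosingCircle(q[:,:2].astype(np.float32)),np.median(q[:,2]))
A=np.c_[q[:,:2]-q[:,:2].mean(0),np.ones(len(q))];print(np.linalg.lstsq(A,q[:,2],rcond=None)[0])
c=load('t12');P=pts(c);q=P[243:292,164:212].reshape(-1,3);a=q[(q[:,2]>74)&(q[:,2]<90)];print('cover',cv2.minEnclosingCircle(a[:,:2].astype(np.float32)),np.median(a[:,2]))
E
```

```text
17.15 [ 424.35527708 -256.05620695  213.22599944] [-0.002 -0.001  0.002  0.003  0.001 -0.001]
13844 ((424.8606872558594, -254.93702697753906), 29.02576446533203) 223.82506472947068
[ 4.52469321e-02 -8.51822830e-03  2.23416590e+02]
cover ((433.16632080078125, 300.552734375), 39.910484313964844) 79.97650148157064
```

View pics/s12z.png

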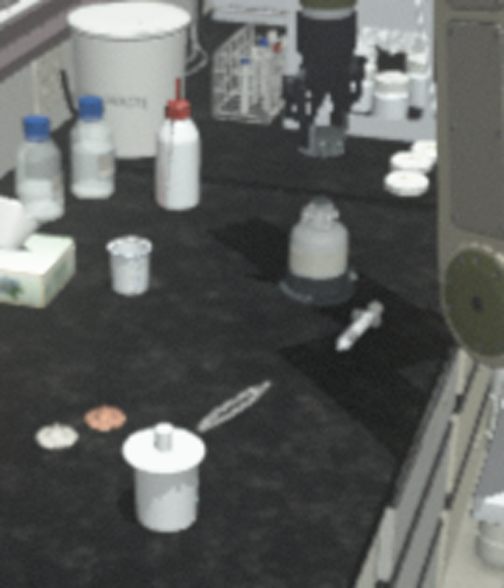

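View pics/t12.png

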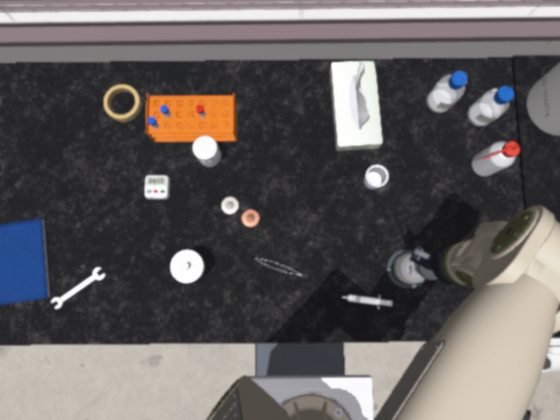

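View pics/w12.png

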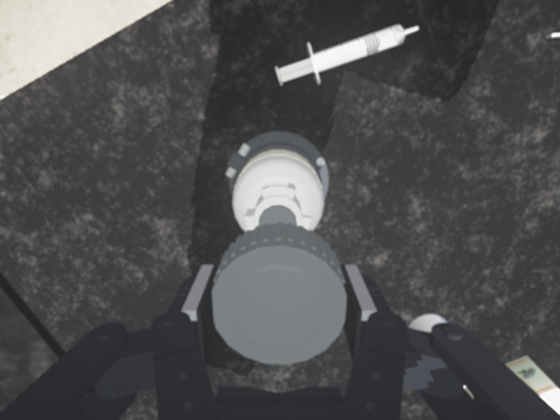

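All checks are good: the cap is about 79 mm above the mouth and 2 mm off its axis, the neck is bare, the cover is on the beaker (about 2.5 mm off centre, plate top at 80 mm), and the bystanders have not moved. Handing in.

```bash
python3 - <<'E'
from rig import manip
print(manip.hand_in())
s=manip.read_state();print(s['clock'],s['ee_pos'],s['finger_gap'])
E
```

```text
the job is handed in; nothing more can be done
None
the job is handed in; nothing more can be done
```

I set the cover on the larger beaker and let go of it. Then I pressed the cap, turned it about 62° anticlockwise, lifted it straight off, and handed the job in at about 17 s with the cap still held. The hand-in gives no verdict, so the results below are my own last measurements.

| Item | Last measured | Required |
|---|---|---|
| Cap height above mouth (lower edge) | about 79 mm | 40–130 mm |
| Cap off the mouth's axis | about 2 mm | under 25 mm |
| Cap tilt | about 2.6° | under 11° |
| Cover off the beaker's centre | about 2.5–3 mm | under 7 mm |
| Cover tilt (taken just after release) | about 0.1° | under 3.4° |
| Cover plate top | 80–81 mm | 80 mm when seated |

- **Beaker and bystanders:** the beaker's outline in the side view stayed within a fraction of a pixel after the cover went on. The small beaker, jar and timer look unmoved in the last top view.
- **Cap press:** while turning, the tool stayed 8–9 mm below the height at which it gripped the cap, with 12–13 N on the wrist. I did not measure the cap's own depth directly.
- **Disagreements:** the wrist and top cameras differ by 1–2 mm. The gripper's opening reads 2–3 mm less than the true width of what it holds. The tool drifted 1–2° from vertical during the moves.

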